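# Unclip and open the blue-lidded instrument case

## Task

On the surgical training bench, open the instrument case with the blue lid: flip the two orange sprung clips off the opposite ends of its lid until they snap down outwards, then lift the lid off by its black handle. Set the lid down gently, flat and right way up, in the middle of the green mat.

Things in the scene. Friction and masses are not known exactly. Their poses are not given: they have to be found in the camera images.
- lid_blue: Blue lid, about 0.2 kg, seated on a fixed white case (a like case has a grey lid). Flange 120 (x) x 170 (y) x 6 mm; plug 103 x 137 x 6 mm below it, 1.5 mm play. Origin: centre of plug underside, 74 mm above the bench at first; z up, flange top at z=12 mm. Handle centred on top: black bar 14 mm wide (x), 50 long (y), z=38 to 54 mm, on posts 12 mm wide at y=+-19; pinch it across x.
- clip_blue_a (a joint): Angle (rad) of the clip on the lid's +y edge: 0 hooked, grows swinging outward to the stop at 2.2. In lid axes at 0: hinge line along x at y=83, z=-29 mm; orange hook 40 mm wide (x) over the flange from y=74, top z=19; upright tab 36 wide (x), 4 thick, inner face y=86, z=19 to 45 mm. Push that face outward from above the lid: 2 to 3 N, 35 mm, past 0.55 rad its spring throws it open.
- clip_blue_b (a joint): The same clip mirrored on the lid's -y edge: orange tab with its inner face at y=-86 mm, pushed outward towards -y of the lid; angle 0 hooked, 2.2 rad fully open; below 0.55 rad the spring pulls it shut again.
- mat: Thin green rectangular mat fixed to the bench, 170 (x) x 220 (y) x 4 mm, empty. Origin: centre of its underside, on the bench; z up. The lid lying on it has its origin 4 mm above the bench.
Mind the look-alikes: they are no part of the job. Of the things that look like the lid_blue, the middle-sized one is meant.

How it is judged:
By the outcome, as a careful person would: the job done as asked, in the order asked, and still so for the second after the job is handed in, with the robot touching nothing.
It also fails if it takes over 56 s, if anything falls off the work surface, if the arm or the gripper's body presses on something with over 40 N, if the wrist force passes 120 N, or if a joint passes its speed limit or range.

## Robot

A 6-joint arm with a two-finger parallel gripper is mounted at the origin on the work surface. World frame = base frame: x ahead of the robot, y to its left, z up, the work surface at z = 0. Lengths are in m, angles in rad, forces in N, time in s.
With the tool pointing down it reaches from about 0.275 to 0.825 m from the base axis. Payload 4.9 kg.
Tool frame: the origin (TCP) lies midway between the tips of the shut fingers; the grasp point (between the pads) lies 19 mm behind it (grip_point_offset is the distance from the TCP to the grasp point, in m); z points along the fingers, x is the direction in which the jaws open and shut, and the axes are right-handed (so a half turn about z gives the same grasp; the last joint's range is limited). The gripper opens to 85 mm and grips with 20 to 120 N. Pads are 22 mm wide; open, the fingers measure 114 mm over their backs; the gripper's body (76 mm by 85 mm) begins 54 mm behind the grasp point. The pads swing forward as they close: fully open they stand 13 mm farther back than shut.
Start: joints at [1.094, 0.326, -0.193, 1.052, 0, 1.437], TCP at [0.185, 0.518, 0.231] pointing down, gripper open.
Joint ranges: [-2.65, 2.65], [-0.97, 1.79], [-1.3, 1.35], [-1.93, 2.1], [-1.47, 1.37], [-3.14, 3.14]. Speed limits (rad/s): [2.57, 2.57, 3.14, 3.14, 3.14, 3.14].

## Interface

Orientations are given as a rotation vector (axis times angle).
In Python, from cell import * gives the robot as it stands. Calls block until the motion is done:
- movep(position, orientation): joint-space move of the TCP to a pose.
- move_l(position, velocity=0.15, rot=None, until_force=None): straight line of the TCP; rot=None keeps the orientation; velocity is the mean speed in m/s. With until_force (N) it stops when the force on the tool has changed by that much, and returns True; else False.
- set_joints(angles): joint-space move.
- let_go() and grab(newtons=None): open the fingers fully, or close them until they stop; newtons is the grip in N (None keeps the last).
- sleep(seconds).
- ik(position, orientation): joint angles nearest the present ones, or None.
- get_state(): the state.
- grab_frame(name): name is "scene" or "side" or "wrist"; returns a dict with "img" (480x640x3 uint8, red, green, blue), "fx", "fy", "cx", "cy" (pixels), "cam_to_world" (4x4, takes a point from camera to world coordinates); the wrist camera has in their place "T_tool_cam" (4x4, takes a point from camera to tool coordinates, whose origin is the TCP and whose axes are the tool frame's). Camera axes: x right, y down, z forward; pixel columns grow to the right and rows downward; lengths in m; the calibration is good to about 2 mm. A picture is of the moment at which its call begins: read the wrist's pose just before it. There is no depth.
A pose or a line that the arm cannot do raises MotionError and nothing moves.
- sign_off(): hands the job in, once; it reports no verdict.
Trained networks look in the newest picture that a camera, given by its name, has taken for a name from the list of things; names that differ only in an ending like _2 or _b are one class to them, and where a whole thing is asked for, a point or a joint stands for the part that bears it (a point fixed in the world has none). Each returns a list of dicts, best first, with "score" (0 to 1); they miss things now and then, are a little off and sometimes report something else, mostly with a low value. They report only what shows in the picture. A call takes as long as a camera call. They do not tell look-alikes from the thing itself.
- spot_in(camera, name): "centre" ([column, row] in pixels, amid what is visible of it).
- silhouettes(camera, name): "mask" (480x640 bool, what is visible of it) and "centre" ([column, row] in pixels, amid what is visible of it).
- tip_of(camera, name): "centre" ([column, row] in pixels: a listed point, or the origin of a listed thing).
The state is a dict: "clock": time; "q": joint angles; "joint_velocities": joint speeds; "tau": joint torques, N m; "position": TCP position; "eef_rot": TCP orientation; "contact_force": force on the tool from outside, world axes, zero at the start; "wrist_torque": the same for the moment, N m; "finger_gap": opening from 0.0 (shut) to 1.0 (fully open).
Only numpy, scipy, OpenCV 4.12 (cv2) and the standard library are available. Lean on these libraries where they do the work, as an engineer would, in place of code of your own. Each camera call takes 0.05 s, during which the arm holds its last target. There are 200 camera calls.

## Working session

There is one attempt and no reset: what is moved stays moved. The work goes in short steps, each a Python script; the robot and the scene stay as the last script left them, time stands still between calls to the robot, and variables do not carry over. Pictures are saved under pics/ and viewed, about 8 in all and at most 12, crops included, and the job is handed in when it is done.

```bash
mkdir -p pics; ls
python3 - <<'E'
from cell import *
import cv2,numpy as np
s=get_state();print(s['clock'],s['position'],s['eef_rot'],s['finger_gap'])
for c in ('scene','side'):
    f=grab_frame(c);cv2.imwrite(f'pics/{c}0.png',f['img'][:,:,::-1])
    print(c,f['fx'],f['cx'],f['cy'],np.round(f['cam_to_world'],3).tolist())
    for n in ('lid_blue','clip_blue_a','mat'):
        print(n,[(round(d['score'],2),np.round(d['centre']).tolist()) for d in silhouettes(c,n)],[(round(d['score'],2),np.round(d['centre'],1).tolist()) for d in tip_of(c,n)] if n!='clip_blue_a' else '')
E
```

```text
pics
0.0 [0.18458806 0.51746887 0.23048245] [ 2.56705880e+00  1.80956555e+00 -2.46135736e-03] 0.9989800398422838
scene 618.2337959794592 321.775275615053 246.0932575292036 [[0.54, 0.595, -0.595, 1.191], [0.841, -0.395, 0.369, -0.457], [-0.016, -0.7, -0.714, 0.947], [0.0, 0.0, 0.0, 1.0]]
lid_blue [(0.95, [510.0, 274.0]), (0.86, [180.0, 256.0]), (0.78, [448.0, 204.0])] [(0.98, [509.8, 277.2]), (0.93, [179.4, 256.2]), (0.74, [446.1, 206.3])]
clip_blue_a [(0.65, [415.0, 208.0])] 
mat [(0.66, [359.0, 299.0])] [(0.96, [358.3, 300.5])]
side 456.1115423022061 316.8075088624269 241.39961989616663 [[0.891, -0.283, 0.356, 0.075], [-0.454, -0.582, 0.674, -0.727], [0.016, -0.762, -0.647, 0.792], [0.0, 0.0, 0.0, 1.0]]
lid_blue [(0.9, [277.0, 371.0]), (0.67, [334.0, 188.0]), (0.64, [286.0, 182.0])] [(0.81, [285.4, 184.3]), (0.69, [335.6, 185.4]), (0.63, [281.9, 373.0])]
clip_blue_a [(0.53, [302.0, 193.0])] 
mat [(0.97, [352.0, 255.0])] [(0.57, [348.5, 253.2])]
```

View pics/scene0.png

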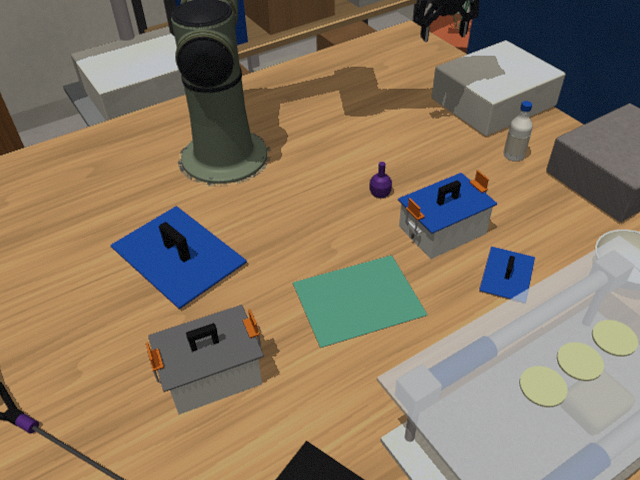

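View pics/side0.png

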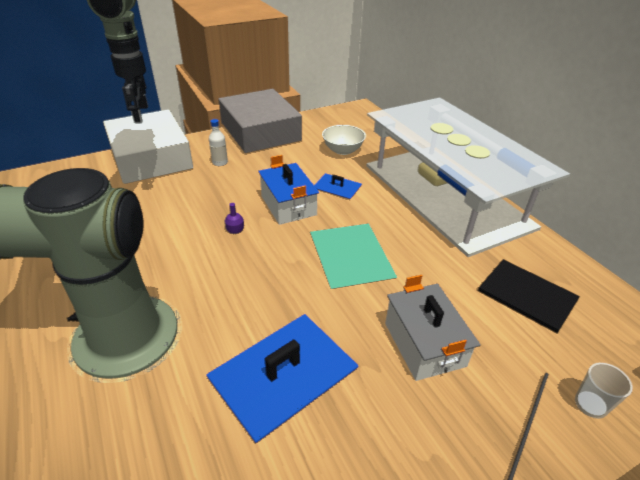

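Both pictures show the blue-lid case (scene ≈ (448,204), side ≈ (288,182)), with orange tabs at its two ends, and the mat at (359,299) / (352,255). The larger and smaller blue lids lie loose on the bench. Next I back-project the blue and green regions onto their known planes.

```bash
cat > h.py <<'E'
from cell import *
import cv2,numpy as np
from scipy.spatial.transform import Rotation as R
def cam(c):
    s=get_state();f=grab_frame(c)
    if c=='wrist':
        T=np.eye(4);T[:3,:3]=R.from_rotvec(s['eef_rot']).as_matrix();T[:3,3]=s['position']
        f['cam_to_world']=T@f['T_tool_cam']
    return f
def back(f,px,z):
    px=np.asarray(px,float).reshape(-1,2);T=f['cam_to_world']
    d=np.c_[(px[:,0]-f['cx'])/f['fx'],(px[:,1]-f['cy'])/f['fy'],np.ones(len(px))]@T[:3,:3].T
    return (T[:3,3]+d*((z-T[2,3])/d[:,2])[:,None])[:,:2]
def color(f,lo,hi):
    return cv2.inRange(cv2.cvtColor(f['img'],cv2.COLOR_RGB2HSV),lo,hi)
BLUE=((105,140,60),(125,255,255));GREEN=((65,80,60),(90,255,255));ORANGE=((5,170,90),(18,255,255))
def rect(f,col,z,near):
    """min-area rectangle, on plane z, of the colour blobs near a pixel"""
    n,l,st,ce=cv2.connectedComponentsWithStats(color(f,*col))
    k=[i for i in range(1,n) if st[i,4]>15 and np.hypot(*(ce[i]-near))<50 or (l==i)[int(near[1])-3:int(near[1])+4,int(near[0])-3:int(near[0])+4].any() and i]
    p=back(f,np.argwhere(np.isin(l,k))[:,::-1],z).astype(np.float32)
    (c,(w,h),a)=cv2.minAreaRect(cv2.convexHull(p*1000))
    if w>h: w,h,a=h,w,a+90       # h = long side = lid y ; a = angle of lid x
    return np.round(c,1),round(w,1),round(h,1),round((a+90)%180-90,1)
E
python3 - <<'E'
from h import *
for c,l,m in (('scene',(448,215),(359,299)),('side',(290,182),(352,255))):
    f=cam(c)
    print(c,'lid',rect(f,BLUE,.086,l),'mat',rect(f,GREEN,.004,m))
    n,L,st,ce=cv2.connectedComponentsWithStats(color(f,*ORANGE))
    for i in range(1,n):
        if st[i,4]>15: print(' orange',ce[i].round(),st[i,4],back(f,ce[i],.106).round(3))
E
```

```text
scene lid (array([507.7, 276.8]), 119.8, 169.4, -2.8) mat (array([565.5,  12.1]), 168.2, 217.8, -13.2)
 orange [448.  20.] 41 [[-0.087  0.789]]
 orange [436.  24.] 77 [[-0.088  0.747]]
 orange [452.  30.] 39 [[-0.033  0.758]]
 orange [464.  40.] 20 [[0.03  0.749]]
 orange [480. 182.] 221 [[0.515 0.358]]
 orange [414. 210.] 162 [[0.508 0.187]]
 orange [251. 325.] 230 [[ 0.582 -0.225]]
 orange [155. 358.] 236 [[ 0.554 -0.387]]
side lid (array([566.1, 258.6]), 192.1, 279.9, 70.2) mat (array([566.2,  13.5]), 167.2, 218.3, -13.3)
 orange [277. 161.] 137 [[0.511 0.363]]
 orange [299. 192.] 116 [[0.501 0.189]]
 orange [413. 283.] 239 [[ 0.573 -0.223]]
 orange [454. 348.] 228 [[ 0.542 -0.391]]
```

Scene gives a lid of 119.8×169.4 mm at (508,277) with yaw −2.8°, which matches the stated size. The side camera's lid blob merged with the small lid, so I ignore it. Both cameras agree on the mat. Now I move above the lid and refine with the wrist camera.

```bash
cat >> h.py <<'E'
def down(deg):
    """tool-down rotvec with jaws along deg; of the two half turns, the one nearest to the present joints"""
    s=get_state();best=None
    for a in (deg,deg+180):
        r=(R.from_euler('z',a,degrees=True)*R.from_euler('x',180,degrees=True))
        x=R.from_rotvec(s['eef_rot']).inv()*r
        if best is None or x.magnitude()<best[0]: best=(x.magnitude(),r.as_rotvec())
    return best[1]
E
python3 - <<'E'
from h import *
r=down(-2.8)
print(ik([.508,.277,.30],r))
grab(20)
movep([.508,.277,.30],r)
s=get_state();print(s['clock'],s['q'],s['position'],s['contact_force'])
f=cam('wrist');cv2.imwrite('pics/w0.png',f['img'][:,:,::-1])
px=tip_of('wrist','lid_blue');print([(d['score'],d['centre'],back(f,d['centre'],.074)) for d in px])
print(rect(f,BLUE,.086,px[0]['centre']))
n,L,st,ce=cv2.connectedComponentsWithStats(color(f,*ORANGE))
for i in range(1,n):
    if st[i,4]>30: print(' orange',ce[i].round(),st[i,4],back(f,ce[i],.106).round(4))
E
```

```text
[3.71662513e-01 3.47125146e-01 1.32484477e-02 1.23691963e+00
 4.44089210e-16 1.99132806e+00]
2.9833 [3.73205423e-01 3.47051639e-01 1.26583553e-02 1.23691233e+00
 4.45524051e-04 1.99116413e+00] [0.50725839 0.27780593 0.2998068 ] [ 0.71779973 -0.16543503  0.02155838]
[(0.86, [320.7, 191.1], array([[0.50776175, 0.28197139]])), (0.76, [482.7, 149.8], array([[0.65291608, 0.31229495]]))]
(array([506.1, 280.5]), 117.2, 166.0, -2.8)
 orange [319.  97.] 949 [[0.51  0.363]]
 orange [305. 284.] 66 [[0.4899 0.2044]]
```

View pics/w0.png

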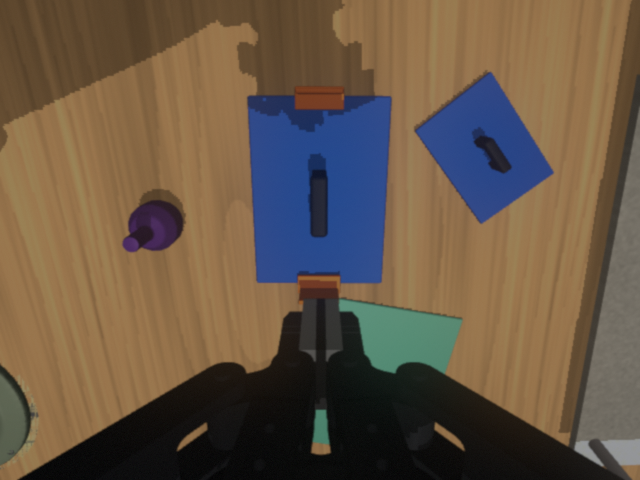

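The wrist view shows the lid centred at about (319,190) px with clips at (319,97) and (320,285). It gives (506,280.5) against the scene's (508,277), so I use (507,278.5), yaw −2.8°. Now the clips.

```bash
cat >> h.py <<'E'
C=np.array([.507,.2785]);YAW=-2.8
def lidp(x,y,z):
    a=np.radians(YAW);return [*(C+np.array([[np.cos(a),-np.sin(a)],[np.sin(a),np.cos(a)]])@[x,y]),z]
E
python3 - <<'E'
from h import *
r=down(YAW)
for sg in (1,-1):
    move_l(lidp(0,sg*.056,.14),.2,r)
    hit=move_l(lidp(0,sg*.056,.1005),.08,until_force=6)
    print('down hit',hit,get_state()['position'])
    if hit: break
    for y in (.085,.105,.121):
        move_l(lidp(0,sg*y,.1005),.07)
        s=get_state();print(y,s['position'].round(4),np.round(s['contact_force'],2))
    move_l(lidp(0,sg*.100,.16),.2)
move_l(lidp(0,-.02,.26),.2)
f=cam('side');cv2.imwrite('pics/s1.png',cv2.resize(f['img'][120:280,200:400,::-1],None,fx=3,fy=3))
f=cam('scene');print(get_state()['clock'])
cv2.imwrite('pics/c1.png',cv2.resize(f['img'][130:290,350:550,::-1],None,fx=3,fy=3))
E
```

```text
down hit False [0.50987929 0.33443211 0.100623  ]
0.085 [0.5112 0.364  0.1006] [-0.13 -0.75  1.26]
0.105 [0.5122 0.3845 0.1006] [ 0.7   0.28 -0.53]
0.121 [0.5129 0.4001 0.1005] [ 0.12 -0.    0.3 ]
down hit False [0.50432249 0.22282136 0.10051307]
0.085 [0.503  0.1931 0.1008] [-0.38  1.37  0.81]
0.105 [0.5018 0.1727 0.1005] [ 0.4  -0.14 -0.03]
0.121 [0.5011 0.157  0.1005] [ 0.4  -0.17 -0.81]
10.875
```

View pics/c1.png

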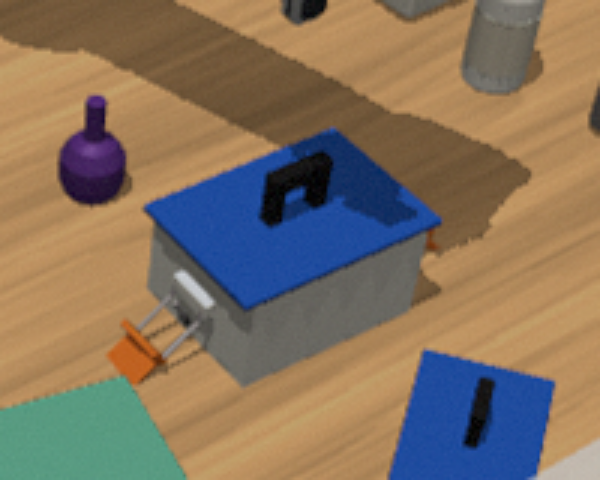

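View pics/s1.png

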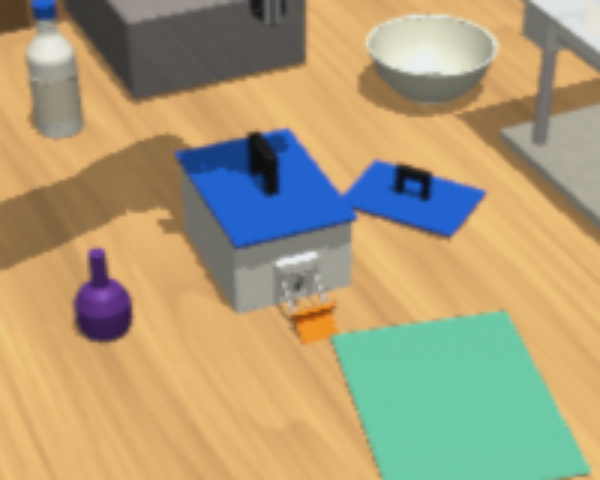

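Both clips are down outwards (scene crop: hook at (135,350), the other just visible at (432,240); side crop: hook at (315,322)). Next: grasp, lift, and measure the held lid before placing.

Run:
```python
from h import *
r=down(YAW)
let_go()
move_l(lidp(0,0,.16),.15,r)
print(move_l(lidp(0,0,.104),.08,until_force=8))
grab(40)
s=get_state();z0=s['position'][2];print(s['position'],s['finger_gap'],s['contact_force'])
move_l(lidp(0,0,.135),.05)
move_l(lidp(0,0,.22),.15)
sleep(.2)
s=get_state();dz=s['position'][2]-z0;print(s['clock'],s['position'],s['finger_gap'],s['contact_force'],dz)
f=cam('scene');cv2.imwrite('pics/c2.png',f['img'][:,:,::-1])
px=[d['centre'] for d in tip_of('scene','lid_blue')];print(px)
T=f['cam_to_world'];p=T[:3,:3].T@(np.array([*C,.086+dz])-T[:3,3]);e=p[:2]/p[2]*f['fx']+[f['cx'],f['cy']];print(e)
print(rect(f,BLUE,.086+dz,e))
```

```text
False
[0.50701043 0.2785585  0.10423656] 0.15415245126683483 [-2.09277285 -0.21185593  2.7239559 ]
15.675 [0.50626618 0.27819983 0.21869682] 0.14947644615867858 [ 0.22517534 -0.08123592 -2.47926201] 0.11446025864351231
[[453.2, 161.6], [175.9, 255.3], [509.0, 274.9]]
[455.01783254 156.58010153]
(array([508.3, 275.9]), 120.8, 170.5, -2.7)
```

View pics/c2.png

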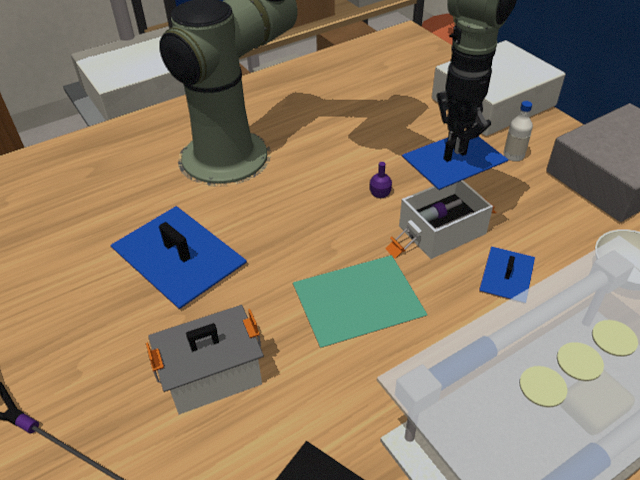

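The lid is held level at (455,158) px and the case is open. I carry it to the mat, turn it to the mat's yaw of −13.2°, and lower it until contact.

Run:
```python
from h import *
r=down(-13.2);P=np.array([.5648,.0145])
move_l([*P,.22],.15,r)
move_l([*P,.06],.1)
move_l([*P,.041],.05)
sleep(.3)
print('touch',move_l([*P,.031],.012,until_force=2.5))
s=get_state();print(s['clock'],s['position'],s['contact_force'],s['finger_gap'])
if s['position'][2]<.038:
    let_go();sleep(.3)
    s=get_state()
    move_l([*s['position'][:2],.20],.12)
    set_joints(get_state()['q']+np.array([.6,0,0,0,0,0]))
f=cam('scene');cv2.imwrite('pics/c3.png',f['img'][:,:,::-1])
g=cam('side');cv2.imwrite('pics/s3.png',g['img'][:,:,::-1])
print(rect(f,BLUE,.016,(350,305)),rect(f,GREEN,.004,(320,315)))
print(rect(g,BLUE,.016,(352,248)),rect(g,GREEN,.004,(352,280)))
print(get_state()['clock'])
```

```text
touch True
20.9 [0.56478738 0.01448366 0.03423669] [ 0.26740863 -0.08211701  4.81350471] 0.15812496755597777
(array([566.5,  13.2]), 120.3, 169.1, -13.2) (array([565.5,  12.1]), 168.2, 217.8, -13.2)
(array([565.8,  14. ]), 118.3, 171.1, -13.3) (array([566.2,  13.5]), 167.2, 218.3, -13.3)
24.7917
```

View pics/c3.png

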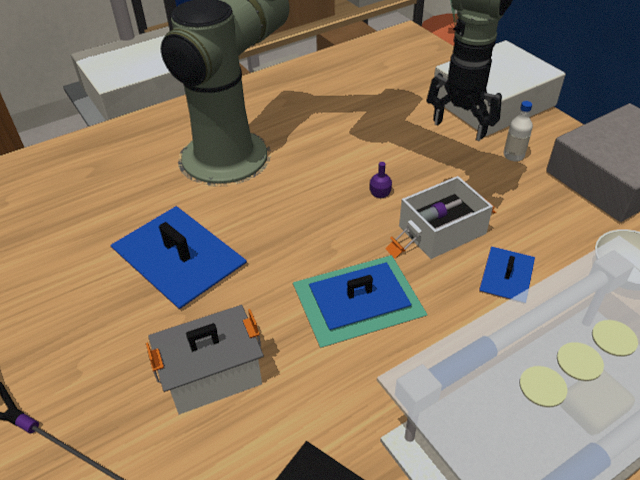

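View pics/s3.png

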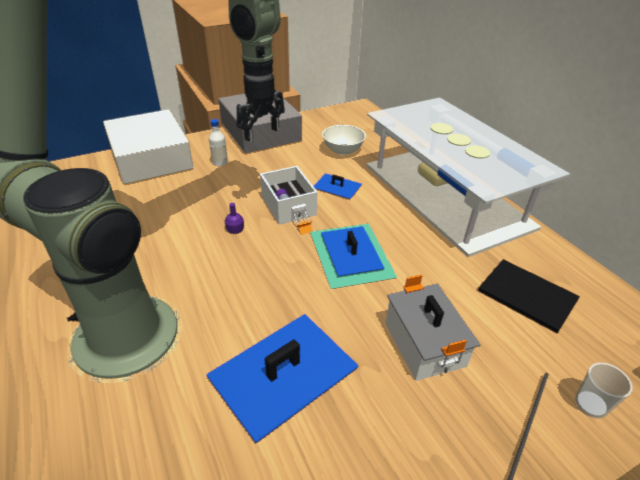

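The lid lies flat with its handle up, centred on the mat ((360,295) scene, (352,250) side). The gripper is clear of everything, so I hand in.

```bash
python3 -c "
from cell import *
print(get_state()['contact_force']);sign_off()"
```

```text
[-0.18200364 -0.69062911 -0.0703027 ]
the job is handed in; nothing more can be done
```

The job is handed in. I pushed both clips of the middle-sized blue-lid case open, then lifted the lid by its handle. I set it down flat and right way up on the green mat, touching down at about 5 N after roughly 25 s on the clock.

- **Placing:** in the last pictures the lid is within about 1.5 mm of the mat's centre, with matching yaw, in both cameras. The gripper is touching nothing.
- **Clips:** the −y clip is clearly fully open. The +y clip is mostly hidden behind the case, but its hook is off the lid and its tip shows low on the far side; the lid lifted freely.
- **Disagreements:** the first side-camera fit of the lid was wrong because it merged with the small lid, so I discarded it. The scene and wrist cameras differed by about 4 mm on where the lid was, so I took a middle value and corrected for the remaining offset with a scene measurement after lifting.

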